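Clamp a food tin in the one-hand ratchet clamp and keep the squeeze on

ROBOT

A 6-joint arm with a two-finger parallel gripper is mounted at the origin on a cart in front of the work surface, level with it; the furniture and walls round the work are solid. World frame = base frame: x ahead of the robot, y to its left, z up, the work surface at z = 0. Lengths are in mm, angles in degrees, forces in N, time in s.
With the tool pointing down it reaches from about 350 to 850 mm from the base axis. Payload 8.1 kg.
Tool frame: the origin (TCP) lies at the very end of the fingers, on their centre line; the grasp point (between the pads) lies 19 mm behind it; z points along the fingers, y is the line along which they close (so a half turn about z gives the same grasp; the last joint's range is limited). The gripper opens to 85 mm and grips with 20 to 120 N. Pads are 22 mm wide; open, the fingers measure 114 mm over their backs; the gripper's body (76 mm by 85 mm) begins 54 mm behind the grasp point. The pads swing forward as they close: fully open they stand 13 mm farther back than shut.
Start: joints at [69.591, 7.471, 85.268, -0, 87.261, -4.893], TCP at [160.479, 578.145, 231.292] pointing down, gripper open.
Joint ranges: [-169.43, 169.43], [-51.17, 129.36], [1.28, 143.12], [-76.62, 256.62], [0, 156.53], [-152.29, 152.29]. Speed limits (degrees/s): [136.94, 136.94, 159.86, 180, 180, 180].

INTERFACE

Orientations are given as [roll, pitch, yaw] about the fixed x, y, z axes, in that order (R = Rz(yaw) Ry(pitch) Rx(roll)).
In Python, from bench import sense, eyes, job, models gives the robot as it stands. The module is installed in compiled form; this text tells all that it offers.
- The arm moves only by the tool apply_moves, never from a script. Its argument "rows" is a list of rows, each a list of 6 numbers: the shift along the tool's x, y, z in mm, then the turn, a rotation vector about the tool's x, y, z in rad. In form: [[dx, dy, dz, rx, ry, rz], ...]. A call has exactly 5 rows; each row shifts and turns the commanded pose from where the row before left it, along the tool's axes as they then stand; what a row does not reach is not made up. A row lasts 1/8 s, in which the tool goes at most 62.5 mm and 10.7 degrees, less where a joint would pass 70% of its speed; a pose out of reach is approached as far as the arm can. A call is refused whole if a number of a shift passes 62.5 or a number of a turn 0.188, either way. A call with a gripper value outside its range is refused whole. "fingers" is the finger opening in mm, from 0 to 85.4, set as the call begins (left out, the last holds). The fingers move at their own pace and stop on an object; "grip_force" is the grip in N (left out, the last holds). Time passes only in rows, so rows that do not move let the fingers close, or fill a call up. It gives the time, the measured TCP pose, the force, the opening and the grip force at its end, in the units of the state.
- sense(): the state, without advancing time (a new reading comes with each control period).
- eyes.snapshot(name): name is "side" or "top"; returns (picture, depth): 420x560x3 uint8, red, green, blue; 420x560 float32, mm along the optical axis (not along the pixel's ray), 0 where there is no reading.
- eyes.get_calibration(name): a dict with "intrinsics" (3x3 intrinsics, pixels), "R" (3x3) and "t" (3): a world point X has camera coordinates R X + t. Camera axes: x right, y down, z forward; pixel columns grow to the right and rows downward; lengths in mm; the calibration is good to about 2 mm. A picture is of the moment at which its call begins. get_calibration takes no time and is no camera call.
- job.hand_in(): hands the job in; it is judged then, once.
Trained networks look in the newest picture that a camera, given by its name, has taken for a name from the list of things; names that differ only in an ending like _2 or _b are one class to them, and where a whole thing is asked for, a point or a joint stands for the part that bears it (a point fixed in the world has none). Each returns a list of dicts, best first, with "confidence" (0 to 1); they miss things now and then, are a little off and sometimes report something else, mostly with a low value. They report only what shows in the picture. A call takes as long as a camera call. They do not tell look-alikes from the thing itself.
- models.boxes_of(name, camera): "xyz" ([x, y, z] in mm, in world coordinates, good to about 4 mm: the middle of the surface that is visible of it).
- models.cut_out(name, camera): "pixels" (420x560 bool, what is visible of it).
- models.place_of(name, camera): "xyz" ([x, y, z] in mm, in world coordinates, good to about 4 mm: a listed point, or the origin of a listed thing).
The state is a dict: "time": time; "joint_pos": joint angles; "qd": joint speeds; "joint_efforts": joint torques, N m; "tool_pos": TCP position; "tcp_rot": TCP orientation; "ft_force": force on the tool from outside, world axes, zero at the start; "wrist_torque": the same for the moment, N m; "finger_gap": finger opening in mm; "grip_force": force on a finger pad.
Only numpy, scipy, OpenCV 4.12 (cv2) and the standard library are available. Lean on these libraries where they do the work, as an engineer would, in place of code of your own. Each camera call takes 0.05 s, during which the arm holds its last target. There are 200 camera calls.

TASK

Stand the food tin upright on the bed of the ratchet clamp and push it gently home into the V stop, ready to be opened. Then pump the clamp's two orange triggers (squeeze, let go, squeeze again) until the sprung pad touches the tin and is pushed in about half of its travel, never so far that it bottoms out and dents the tin. Move the jaw only with the triggers, leave the tamper, the yoghurt tub and the tape roll where they are, and finish while still holding the triggers squeezed.

Things in the scene. Friction and masses are not known exactly. Their poses are not given: they have to be found in the camera images.
- tin_center (a point): centre (half-way up) of the loose food tin: an upright tin can with a picture label and a gold rim, 57 mm across, 72 mm tall, 0.13 to 0.25 kg; z is its upright axis
- clamp: the ratchet clamp, fixed to the table: grey base plate 72 x 257 mm. Origin on the table, 8 mm below seat. +y runs along the toothed bar from the triggers to the V stop, x across, z up; turned about the vertical by up to 0.2 rad from the world axes. The bar's tail ends 228 mm from the seat (-y), nearer as the jaw advances
- seat (a point): point on the clamp's bed (8 mm above the table) over which the centre of the fully seated tin stands; axes as the clamp's. The blue V stop at +y of it is 50 mm high; its rubber faces touch the tin 35 degrees either side of +y, and their backs reach 36 mm to each side (x), from y = +15 mm on. Both sides (x) of the tin are free for fingers; the jaw with its sprung pad comes from -y
- trigger_grip (a point): middle between the two triggers at the height to squeeze them, 105 mm above the table, 163 mm from the seat along -y; axes as the clamp's. The triggers are upright orange paddles at +x and -x, 30 mm wide along y, orange from 82 to 127 mm above the table; outer faces here 58 mm apart let go, 31 mm squeezed. The blue head below reaches 60 mm above the table
- trigger (a joint): squeeze of the triggers: 0 rad let go, 0.163 rad fully squeezed. They are hinged 22 mm above the table and linked, so that both always move alike (each 13.5 mm inwards at the grip height). A return spring opens them when let go; the squeeze takes about 5 to 8 N over both together, plus the push of the pad
- clamp_jaw (a joint): travel of the jaw to the V stop (m), 0 furthest away, at most 0.064. A squeeze drives it with the triggers (83 mm per rad, after up to 6 mm of lost motion); let go, a 6 mm ratchet keeps it, less up to 6 mm of slack: a full stroke gains 6 to 12 mm. It cannot go back. With the tin seated the pad touches it at 0.045
- clamp_pad (a joint): how far the sprung pad is pushed in towards its jaw (m): 0 free, 0.018 bottomed out. The spring gives 0.8 N per mm, so half of the travel is about 7 N on the tin. Orange rings show in the gap between the pad and the jaw
- pad_face (a point): middle of the pad's rubber face, 42 mm wide and 40 mm high, which looks along the clamp's +y to the tin; 38 mm above the table
- wood_tamper: turned wooden tamper, 53 mm across, 107 mm tall, a bystander; origin under its centre
- yoghurt_tub: yoghurt tub, 72 mm across, 71 mm tall, a bystander; origin under its centre
- tape_roll: roll of masking tape, 96 mm across, 25 mm high, a bystander; origin under its centre
There are look-alikes about, which are no part of the job. Leave any red look-alike of the part that bears tin_center alone.

How it is judged (in metres and radians):
On the way, in this order (a step that is already met when the one before it is completed fails the run):
1. the tin stands upright on the bed, home in the V stop, before the pad has touched it (horizontal distance between tin_center and seat below 0.006 m and z of tin_center in the frame of seat below 0.041 m and angle between tin_center's own z axis and vertical below 0.1 rad and value of joint clamp_pad below 0.001 m), for 0.2 s.
2. the pad touches the seated tin (horizontal distance between tin_center and seat below 0.006 m and value of joint clamp_pad above 0.0015 m), for 0.05 s.
At the end, for the whole second after the job is handed in: Tin upright (0.1 rad) on the bed within 6 mm of the seat; pad pushed in 5 to 13.5 mm and pressing it with over 3 N; fingers off the tin and still squeezing the triggers (over 0.02 rad, over 1 N); bystanders within 30 mm of their starts (value of joint clamp_pad between 0.005 and 0.0135 m and contact force between clamp_pad and food_tin above 3 N and horizontal distance between tin_center and seat below 0.006 m and z of tin_center in the frame of seat below 0.041 m and angle between tin_center's own z axis and vertical below 0.1 rad and value of joint trigger above 0.02 rad and (contact force between the fingers and trigger above 1 N or contact force between the fingers and trigger_mate above 1 N) and contact force between the fingers and food_tin below 0.5 N and distance of each of wood_tamper, yoghurt_tub, tape_roll from where it was at the start of the episode below 0.03 m); the arm keeps its last pose, push and grip.
It fails at once if the pad bottoms out on the tin (crushed) (value of joint clamp_pad above 0.0165 m).
It fails at once if the jaw or its pad is pushed by the robot instead of by the triggers (contact force between any of the fingers, the arm and clamp_jaw above 3 N).
It fails at once if the tin is shoved hard against the stop or the clamp (contact force between food_tin and clamp above 40 N).
It fails at once if the tin is tipped over (angle between tin_center's own z axis and vertical above 0.5 rad).
It fails at once if a bystander is knocked about (distance of any of wood_tamper, yoghurt_tub, tape_roll from where it was at the start of the episode above 0.04 m).
It also fails if it takes over 67 s, if anything falls off the work surface, if the arm or the gripper's body presses on something with over 40 N, if the wrist force passes 120 N, or if a joint passes its speed limit or range.

## Working session

There is one attempt and no reset: what is moved stays moved. The work goes in short steps, Python scripts to look and compute and a tool call to move; the robot and the scene stay as the last step left them, time stands still between calls to the robot, and variables do not carry over. Pictures are saved under pics/ and viewed, at most 10 in all, crops included, and the job is handed in when it is done.

Besides the shell and the picture viewer there is one more tool, called after "Call:" as name(argument=value, ...) on one line, values as JSON. apply_moves: Moves the arm, as the interface text tells. Its arguments: {"type":"object","properties":{"rows":{"type":"array"},"fingers":{"type":"number"},"grip_force":{"type":"number"}},"required":["rows"]}

```bash
mkdir -p pics; python3 - <<'E'
from bench import sense, eyes, job, models
import cv2,numpy as np
s=sense();print(s)
for c in("top","side"):
    p,d=eyes.snapshot(c);cv2.imwrite(f"pics/{c}0.png",p[:,:,::-1])
    k=eyes.get_calibration(c);print(c,k)
    for n in("tin_center","seat","trigger_grip","clamp","pad_face","wood_tamper","yoghurt_tub","tape_roll"):
        print(n,[(np.round(r["xyz"]),round(r["confidence"],2)) for r in models.place_of(n,c)])
E
```

```text
{'time': 0.0, 'joint_pos': array([ 6.95905414e+01,  7.51325723e+00,  8.53300002e+01,  1.68433789e-03,
        8.72614860e+01, -4.89131744e+00]), 'qd': array([-0.03300109,  0.09055934, -0.00133649, -0.06775518, -0.08740874,
        0.02394309]), 'joint_efforts': array([-3.49306843e-03, -5.69388449e+01, -5.00554776e+01, -4.63259057e-04,
        1.47710089e-02, -5.01028126e-05]), 'tool_pos': array([160.28397444, 577.62347214, 230.25681755]), 'tcp_rot': array([-1.79895781e+02, -1.06071803e-02,  1.64481767e+02]), 'ft_force': array([-0.33963886, -0.39977114, -0.21609408]), 'wrist_torque': array([0.09847276, 0.00561004, 0.06355039]), 'grip_force': 0.0, 'finger_gap': 84.95092247316246}
top {'intrinsics': array([[398.08183143,   0.        , 275.41312159],
       [  0.        , 398.08183143, 205.96015641],
       [  0.        ,   0.        ,   1.        ]]), 'R': array([[ 0.02476731, -0.99965611,  0.00861609],
       [-0.98651134, -0.02583483, -0.16164136],
       [ 0.16180837, -0.00449645, -0.98681195]]), 't': array([-130.0964027 ,  526.79046406, 1011.27993443])}
tin_center [(array([ 457., -4
[... 529 characters left out ...]
, 207.76255619],
       [  0.        ,   0.        ,   1.        ]]), 'R': array([[ 0.97751741, -0.21012022,  0.01758433],
       [-0.11573144, -0.60437022, -0.78825305],
       [ 0.17625535,  0.76849602, -0.61509992]]), 't': array([-542.36266591,   32.52024382, 1339.69541561])}
tin_center [(array([ 458., -424.,   32.]), 0.88), (array([ 401., -330.,   35.]), 0.83)]
seat [(array([465.,  11.,   9.]), 0.58)]
trigger_grip [(array([ 461., -150.,  101.]), 0.72)]
clamp []
pad_face [(array([456., -50.,  38.]), 0.53), (array([ 458., -424.,   33.]), 0.48)]
wood_tamper [(array([ 650., -128.,    1.]), 0.66)]
yoghurt_tub [(array([ 654., -273.,   -4.]), 0.77)]
tape_roll [(array([385., 176.,   2.]), 0.59)]
```

View pics/top0.png

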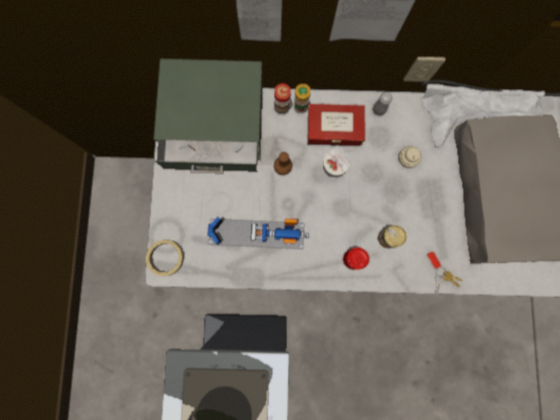

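View pics/side0.png

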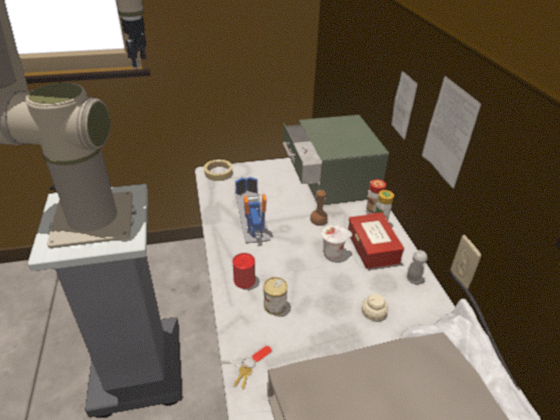

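The top picture shows the gold-rimmed tin at (394,236) and the red look-alike at (357,258). The clamp's V stop is at (216,231) and its triggers are near (290,231). The networks agree with this. Next I'll refine the tin and clamp poses from depth.

```bash
cat > h.py <<'E'
from bench import sense, eyes, job, models
import cv2,numpy as np
def cloud(c):
    p,d=eyes.snapshot(c);k=eyes.get_calibration(c);K=k["intrinsics"]
    v,u=np.mgrid[:420,:560]
    P=np.stack([(u-K[0,2])*d/K[0,0],(v-K[1,2])*d/K[1,1],d],-1)
    X=(P-k["t"])@k["R"]; X[d==0]=np.nan
    return p,X
def best(n,c,near,tol=40):
    L=[r for r in models.place_of(n,c) if np.hypot(*(np.array(r["xyz"])[:2]-near))<tol]
    return L[0]["xyz"] if L else None
E
python3 - <<'E'
from h import *
for c in("top","side"):
    p,X=cloud(c)
    tb=X[(np.abs(X[...,2])<15)&(np.abs(X[...,0]-520)<60)&(np.abs(X[...,1]+360)<150)];print(c,"table z",np.median(tb[:,2]))
    for r in models.cut_out("tin_center",c):
        m=r["pixels"];q=X[m];q=q[np.isfinite(q[:,0])]
        t=q[q[:,2]>66]
        if len(t)>5:
            (cc,rr)=cv2.minEnclosingCircle(t[:,:2].astype(np.float32))
            print("tin",m.sum(),r["confidence"],t[:,:2].mean(0),cc,rr,np.percentile(q[:,2],98))
    hsv=cv2.cvtColor(p,cv2.COLOR_RGB2HSV)
    reg=(np.abs(X[...,0]-458)<80)&(X[...,1]>-260)&(X[...,1]<80)
    org=reg&(hsv[...,0]<16)&(hsv[...,1]>170)&(hsv[...,2]>110)
    o=X[org];print("orange",len(o));
    for lo,hi in((80,118),(118,135)):
        q=o[(o[:,2]>lo)&(o[:,2]<hi)&(o[:,1]<-110)];mid=np.median(q[:,0])
        for s in (q[q[:,0]<458],q[q[:,0]>458]):print(lo,len(s),s.mean(0) if len(s) else"",s.min(0) if len(s) else "",s.max(0) if len(s) else "")
    blue=reg&(hsv[...,0]>95)&(hsv[...,0]<125)&(hsv[...,1]>120)
    b=X[blue];v=b[(b[:,1]>15)];print("V",len(v),v.mean(0),v.min(0),v.max(0))
    vt=v[v[:,2]>46];print("Vtop minarea",cv2.minAreaRect(vt[:,:2].astype(np.float32)))
    bar=b[(b[:,1]<-100)];print("bar/head",bar.mean(0),bar.min(0),bar.max(0))
    pl=reg&(X[...,2]>4)&(X[...,2]<13)&(hsv[...,1]<60)
    print("plate",cv2.minAreaRect(X[pl][:,:2].astype(np.float32)))
    s=4;y0,x0=(190,180) if c=="top" else (160,200)
    cv2.imwrite(f"pics/{c}c.png",cv2.resize(p[y0:y0+90,x0:x0+150,::-1],None,fx=5,fy=5,interpolation=2))
E
```

```text
top table z 0.32365162990124147
tin 529 0.84 [ 457.61823964 -424.77414394] (457.5342712402344, -424.19305419921875) 28.85638999938965 73.61052687986393
tin 495 0.59 [ 398.52089192 -329.18078965] (398.51312255859375, -328.54693603515625) 28.713674545288086 73.69716062393367
orange 46
80 0   
80 14 [ 478.19053122 -152.84549482  107.99318364] [ 477.56064251 -167.66841777  100.51448384] [ 479.4640512  -140.78873916  116.68654416]
118 20 [ 434.07394251 -154.2298769   126.52894403] [ 429.50817078 -165.4702723   122.62792644] [ 437.19736141 -138.90264233  129.77340488]
118 12 [ 483.11116979 -152.92810474  125.3242323 ] [ 478.62068109 -167.14800211  118.90473255] [ 485.45853516 -140.39873939  130.5302898 ]
V 137 [460.40574642  42.83190042  54.65280112] [428.76402298  28.86175166  22.49140955] [492.0552949   57.13622638  61.96824123]
Vtop minarea ((460.8002014160156, 43.013877868652344), (62.4935417175293, 28.254426956176758), 0.05514441058039665)
bar/head [ 458.04721646 -147.82320504   56.1159548 ] [ 444.30769554 -179.23579925   22.39780308] [ 476.07156075 -117.05371105   65.35570305]
plate 
[... 730 characters left out ...]
64686981  120.40281125] [ 435.18091804 -141.07561854  130.64794114]
118 15 [ 481.32715671 -160.2675153   125.65623224] [ 478.82191076 -169.3824899   119.38551995] [ 483.97274994 -148.08964769  129.77247231]
V 14 [458.19661235  37.10886215  55.84903958] [433.37754046  22.95659869  44.52500723] [488.81114375  51.99474333  62.13806109]
Vtop minarea ((461.5557861328125, 36.21508026123047), (24.171794891357422, 55.59048080444336), 87.55955505371094)
bar/head [ 457.05181402 -150.64357571   59.59002912] [ 444.38587036 -181.34029607   40.85239015] [ 467.14226629 -115.0721327    64.12880809]
plate ((458.42498779296875, -92.55134582519531), (158.47740173339844, 330.80047607421875), 0.3763624429702759)
```

View pics/topc.png

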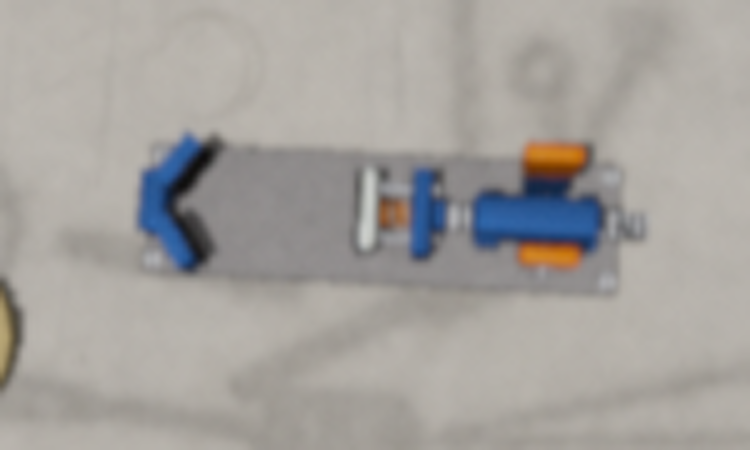

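Clamp estimate: the trigger centre is about (458,-154) and the V is on x≈460.5, so the yaw is about -0.7°. The seat is about (460,9). The tin is at (457.7,-424.8). I'll turn the tool so the fingers close along world x.

Call:
apply_moves(rows=[[0, 0, 0, 0, 0, 0.186], [0, 0, 0, 0, 0, 0.186], [0, 0, 0, 0, 0, 0.186], [0, 0, 0, 0, 0, 0.186], [0, 0, 0, 0, 0, 0.186]], fingers=85, grip_force=20)

```text
time: 1.72
tool_pos: [160.5, 578.1, 231.3]
tcp_rot: [180.0, 0.0, 110.8]
ft_force: [-0.5, 0.5, 0.5]
finger_gap: 85.1
grip_force: 0.0
```

Call:
apply_moves(rows=[[0, 0, 0, 0, 0, 0.186], [0, 0, 0, 0, 0, 0.186], [-43, 43, 0, 0, 0, 0], [-43, 43, 0, 0, 0, 0], [-43, 43, 0, 0, 0, 0]])

```text
time: 2.35
tool_pos: [290.2, 447.6, 231.4]
tcp_rot: [180.0, -0.0, 89.9]
ft_force: [0.6, 0.3, 0.9]
finger_gap: 85.3
grip_force: 0.0
```

Call:
apply_moves(rows=[[-43, 43, 0, 0, 0, 0], [-43, 43, 0, 0, 0, 0], [-43, 43, 0, 0, 0, 0], [-60, 15, 0, 0, 0, 0], [-60, 15, 0, 0, 0, 0]])

```text
time: 2.98
tool_pos: [448.2, 197.7, 231.3]
tcp_rot: [180.0, 0.0, 89.9]
ft_force: [2.4, -0.1, 0.0]
finger_gap: 85.1
grip_force: 0.0
```

Call:
apply_moves(rows=[[-60, 0, 0, 0, 0, 0], [-60, 0, 0, 0, 0, 0], [-60, 0, 0, 0, 0, 0], [-60, 0, 0, 0, 0, 0], [-60, 0, 0, 0, 0, 0]])

```text
time: 3.6
tool_pos: [446.9, -102.4, 231.7]
tcp_rot: [179.9, 0.0, 89.9]
ft_force: [0.5, -0.4, -0.6]
finger_gap: 84.5
grip_force: 0.0
```

Call:
apply_moves(rows=[[-60, 5, 0, 0, 0, 0.01], [-60, 6, 0, 0, 0, 0], [-60, 0, 0, 0, 0, 0], [-60, 0, 0, 0, 0, 0], [-60, 0, 0, 0, 0, 0]])

```text
time: 4.22
tool_pos: [454.9, -402.6, 231.4]
tcp_rot: [180.0, 0.0, 89.3]
ft_force: [0.8, -0.0, -0.1]
finger_gap: 85.2
grip_force: 0.0
```

Call:
apply_moves(rows=[[-22, 0, 30, 0, 0, 0], [0, 0, 30, 0, 0, 0], [0, 0, 30, 0, 0, 0], [0, 0, 0, 0, 0, 0], [0, 0, 0, 0, 0, 0]])

```text
time: 4.85
tool_pos: [455.3, -422.9, 142.7]
tcp_rot: [179.9, 0.1, 89.3]
ft_force: [0.2, -0.1, 1.1]
finger_gap: 85.2
grip_force: 0.0
```

```bash
python3 - <<'E'
from h import *
print(sense()["tool_pos"],sense()["tcp_rot"])
p,X=cloud("side")
cv2.imwrite("pics/s1.png",cv2.resize(p[230:340,200:350,::-1],None,fx=5,fy=5,interpolation=2))
E
```

```text
[ 455.31092266 -422.89265186  142.68112228] [1.79947283e+02 5.92792141e-02 8.93182073e+01]
```

View pics/s1.png

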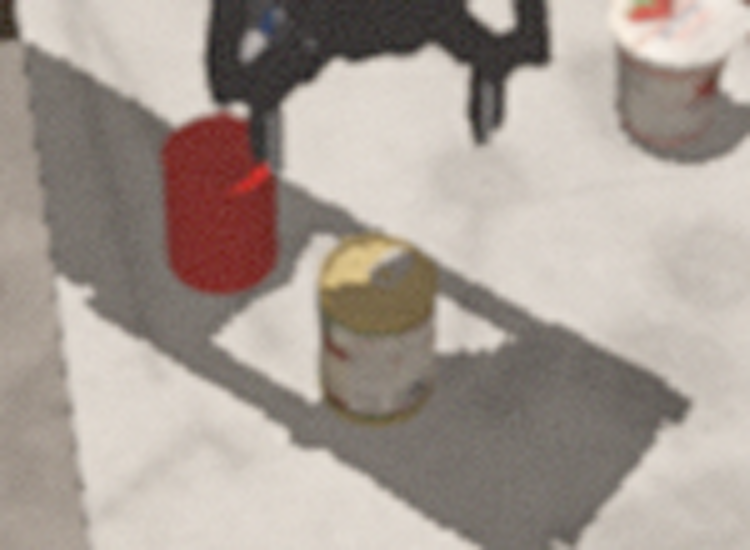

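The fingers straddle the tin at crop (375,330), and the red can is clear to the left. Descending to grasp.

Call:
apply_moves(rows=[[-2, 2.5, 30, 0, 0, 0], [0, 0, 30, 0, 0, 0], [0, 0, 30, 0, 0, 0], [0, 0, 20, 0, 0, 0], [0, 0, 12, 0, 0, 0]])

```text
time: 5.52
tool_pos: [457.7, -424.8, 19.3]
tcp_rot: [180.0, 0.0, 89.3]
ft_force: [0.9, -0.7, 0.3]
finger_gap: 84.9
grip_force: 0.0
```

Call:
apply_moves(rows=[[0, 0, 0, 0, 0, 0], [0, 0, 0, 0, 0, 0], [0, 0, 0, 0, 0, 0], [0, 0, 0, 0, 0, 0], [0, 0, 0, 0, 0, 0]], fingers=50, grip_force=25)

```text
time: 6.15
tool_pos: [458.0, -425.2, 20.6]
tcp_rot: [179.9, 0.1, 89.3]
ft_force: [0.1, 0.4, 5.9]
finger_gap: 56.7
grip_force: 27.8
```

Call:
apply_moves(rows=[[0, 0, -20, 0, 0, 0], [0, 0, -40, 0, 0, 0], [0, 0, -50, 0, 0, 0], [0, 0, -50, 0, 0, 0], [20, 0, -20, 0, 0, 0]])

```text
time: 6.78
tool_pos: [458.5, -406.4, 204.8]
tcp_rot: [179.7, 0.3, 89.2]
ft_force: [1.0, -0.2, -1.4]
finger_gap: 56.7
grip_force: 27.5
```

Call:
apply_moves(rows=[[40, 0, 0, 0, 0, 0], [50, -3, 0, 0, 0, 0], [50, 0, 0, 0, 0, 0], [50, 0, 0, 0, 0, 0], [50, 0, 0, 0, 0, 0]])

```text
time: 7.4
tool_pos: [457.0, -162.8, 200.1]
tcp_rot: [180.0, 0.0, 89.3]
ft_force: [0.3, 0.5, -1.6]
finger_gap: 57.2
grip_force: 27.5
```

Call:
apply_moves(rows=[[50, 0, 0, 0, 0, 0], [50, 0, 0, 0, 0, 0], [35, 0, 0, 0, 0, 0], [20, 0, 0, 0, 0, 0], [0, 0, 30, 0, 0, 0]])

```text
time: 8.02
tool_pos: [461.2, -8.2, 172.4]
tcp_rot: [179.7, 0.0, 89.5]
ft_force: [0.8, -0.0, -2.1]
finger_gap: 56.8
grip_force: 27.5
```

Call:
apply_moves(rows=[[0, 0, 40, 0, 0, 0], [0, 0, 30, 0, 0, 0], [0, 0, 20, 0, 0, 0], [0, 0, 10, 0, 0, 0], [0, 0, 0, 0, 0, 0]])

```text
time: 8.65
tool_pos: [459.0, -9.5, 69.3]
tcp_rot: [-180.0, -0.0, 89.3]
ft_force: [-0.7, -0.4, -2.4]
finger_gap: 56.8
grip_force: 27.5
```

```bash
python3 - <<'E'
from h import *
s=sense();print(s["tool_pos"],s["tcp_rot"],s["ft_force"],s["finger_gap"])
for c in("side","top"):
    p,X=cloud(c)
    for n in("seat","tin_center","trigger_grip"):
        print(c,n,[(np.round(r["xyz"]),round(r["confidence"],2)) for r in models.place_of(n,c)][:3])
    if c=="side":cv2.imwrite("pics/s2.png",cv2.resize(p[140:250,200:320,::-1],None,fx=5,fy=5,interpolation=2))
E
```

```text
[458.96329418  -9.46583532  69.34018779] [-1.79953826e+02 -6.29175439e-03  8.93112662e+01] [-0.68162429 -0.42545691 -2.44631027] 56.788838592158406
side seat [(array([463.,   9.,  10.]), 0.97), (array([387., 175.,   3.]), 0.72)]
side tin_center [(array([ 399., -328.,   31.]), 0.97), (array([460., -10.,  82.]), 0.87)]
side trigger_grip [(array([ 459., -150.,  101.]), 0.58)]
top seat [(array([460.,  12.,   6.]), 0.79)]
top tin_center [(array([ 399., -325.,   37.]), 0.68)]
top trigger_grip [(array([ 453., -150.,  104.]), 0.88)]
```

View pics/s2.png

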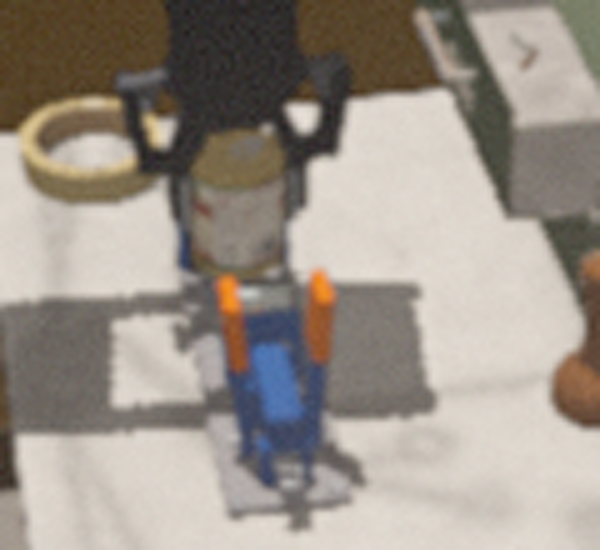

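The tin at crop (240,215) is held upright between pad and V, over the bed. Lowering it almost to the bed.

Call:
apply_moves(rows=[[0, 1, 15, 0, 0, 0], [0, 0, 12, 0, 0, 0], [0, 0, 8, 0, 0, 0], [0, 0, 4, 0, 0, 0], [0, 0, 0, 0, 0, 0]])

```text
time: 9.68
tool_pos: [460.0, -9.5, 29.9]
tcp_rot: [-180.0, -0.0, 89.3]
ft_force: [-0.5, 0.1, -2.3]
finger_gap: 57.0
grip_force: 27.5
```

Call:
apply_moves(rows=[[0, 0, 0.7, 0, 0, 0], [0, 0, 0.6, 0, 0, 0], [0, 0, 0, 0, 0, 0], [0, 0, 0, 0, 0, 0], [0, 0, 0, 0, 0, 0]])

```text
time: 10.3
tool_pos: [460.3, -9.5, 29.0]
tcp_rot: [180.0, 0.0, 89.3]
ft_force: [0.4, -0.3, -1.5]
finger_gap: 56.6
grip_force: 27.5
```

Call:
apply_moves(rows=[[3, 0, 0, 0, 0, 0], [3, 0, 0, 0, 0, 0], [3, 0, 0, 0, 0, 0], [3, 0, 0, 0, 0, 0], [1, 0, 0, 0, 0, 0]])

```text
time: 10.92
tool_pos: [460.5, 3.7, 29.0]
tcp_rot: [-180.0, 0.0, 89.3]
ft_force: [-1.0, -0.5, -1.2]
finger_gap: 56.7
grip_force: 27.5
```

Call:
apply_moves(rows=[[1, 0, 0, 0, 0, 0], [0.5, 0, 0, 0, 0, 0], [0.5, 0, 0, 0, 0, 0], [0, 0, 0, 0, 0, 0], [0, 0, 0, 0, 0, 0]])

```text
time: 11.55
tool_pos: [460.5, 5.5, 29.0]
tcp_rot: [-180.0, -0.0, 89.3]
ft_force: [0.2, -0.7, -3.1]
finger_gap: 56.7
grip_force: 27.5
```

Call:
apply_moves(rows=[[0.5, 0, 0, 0, 0, 0], [0.5, 0, 0, 0, 0, 0], [0.5, 0, 0, 0, 0, 0], [0, 0, 0, 0, 0, 0], [0, 0, 0, 0, 0, 0]])

```text
time: 12.18
tool_pos: [460.5, 7.0, 29.0]
tcp_rot: [180.0, 0.0, 89.3]
ft_force: [0.7, 0.0, -2.2]
finger_gap: 56.7
grip_force: 27.5
```

Call:
apply_moves(rows=[[0.5, 0, 0, 0, 0, 0], [0.5, 0, 0, 0, 0, 0], [0.5, 0, 0, 0, 0, 0], [0, 0, 0, 0, 0, 0], [0, 0, 0, 0, 0, 0]])

```text
time: 12.8
tool_pos: [460.5, 8.5, 29.0]
tcp_rot: [180.0, 0.0, 89.3]
ft_force: [0.0, -0.0, -1.3]
finger_gap: 56.6
grip_force: 27.5
```

Call:
apply_moves(rows=[[0.5, 0, 0, 0, 0, 0], [0.5, 0, 0, 0, 0, 0], [0.5, 0, 0, 0, 0, 0], [0, 0, 0, 0, 0, 0], [0, 0, 0, 0, 0, 0]])

```text
time: 13.42
tool_pos: [460.8, 9.1, 29.1]
tcp_rot: [180.0, 0.1, 89.3]
ft_force: [0.8, -5.4, -1.7]
finger_gap: 56.7
grip_force: 27.4
```

Call:
apply_moves(rows=[[0.5, 0, 0, 0, 0, 0], [0.5, 0, 0, 0, 0, 0], [0.5, 0, 0, 0, 0, 0], [0, 0, 0, 0, 0, 0], [0, 0, 0, 0, 0, 0]])

```text
time: 14.05
tool_pos: [460.8, 9.2, 29.2]
tcp_rot: [180.0, 0.2, 89.3]
ft_force: [0.1, -14.6, -2.2]
finger_gap: 56.8
grip_force: 27.4
```

The tin contacts the V at y≈9.2 as expected, with no side force. I'll ease off, set it down and open.

Call:
apply_moves(rows=[[-1.6, 0, 0.4, 0, 0, 0], [0, 0, 0.4, 0, 0, 0], [0, 0, 0.4, 0, 0, 0], [0, 0, 0, 0, 0, 0], [0, 0, 0, 0, 0, 0]])

```text
time: 14.68
tool_pos: [461.2, 9.4, 28.5]
tcp_rot: [179.9, 0.1, 89.3]
ft_force: [0.3, -5.4, 2.4]
finger_gap: 56.5
grip_force: 28.0
```

Call:
apply_moves(rows=[[0, 0, 0, 0, 0, 0], [0, 0, 0, 0, 0, 0], [0, 0, 0, 0, 0, 0], [0, 0, 0, 0, 0, 0], [0, 0, 0, 0, 0, 0]], fingers=82)

```text
time: 15.3
tool_pos: [460.5, 9.9, 27.7]
tcp_rot: [-180.0, -0.0, 89.3]
ft_force: [-0.2, -1.0, 0.2]
finger_gap: 81.9
grip_force: 0.0
```

```bash
python3 - <<'E'
from h import *
s=sense();print(s["tool_pos"],s["ft_force"],s["finger_gap"])
for c in("side","top"):
    p,X=cloud(c)
    print(c,[(np.round(r["xyz"]),round(r["confidence"],2)) for r in models.place_of("tin_center",c)][:3])
    if c=="side":cv2.imwrite("pics/s3.png",cv2.resize(p[140:250,200:320,::-1],None,fx=5,fy=5,interpolation=2))
E
```

```text
[460.48717659   9.94254246  27.7375255 ] [-0.16549426 -0.98171414  0.1863437 ] 81.92394623966095
side [(array([ 395., -328.,   35.]), 0.88), (array([463.,   9.,  44.]), 0.6)]
top [(array([ 397., -326.,   31.]), 0.97)]
```

View pics/s3.png

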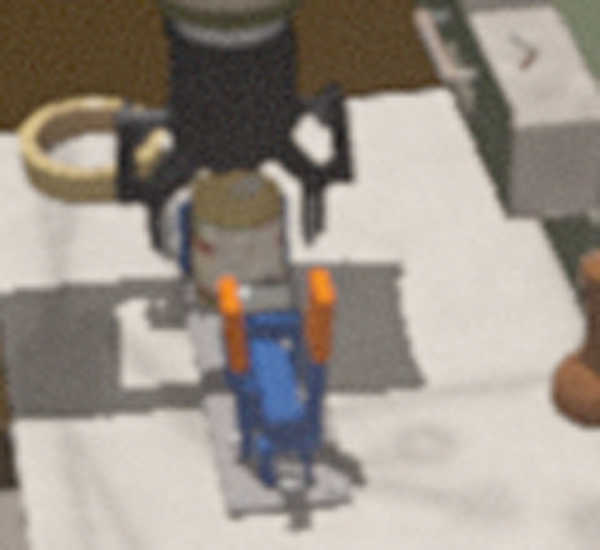

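The tin stands upright at the V and is released. I'll lift and move to the triggers.

Call:
apply_moves(rows=[[0, 0, -10, 0, 0, 0], [0, 0, -25, 0, 0, 0], [0, 0, -35, 0, 0, 0], [0, 0, -40, 0, 0, 0], [0, 0, -35, 0, 0, 0]], fingers=83)

```text
time: 16.12
tool_pos: [460.8, 9.9, 175.2]
tcp_rot: [179.9, 0.0, 89.3]
ft_force: [0.7, -0.1, 0.3]
finger_gap: 82.9
grip_force: 0.0
```

Call:
apply_moves(rows=[[-30, 0, 0, 0, 0, 0], [-45, 0, 0, 0, 0, 0], [-45, 0, 0, 0, 0, 0], [-30, 0, 0, 0, 0, 0], [-13, 0, 0, 0, 0, 0]], fingers=80)

```text
time: 16.75
tool_pos: [458.5, -154.6, 173.5]
tcp_rot: [180.0, 0.0, 89.2]
ft_force: [1.1, 0.4, 0.5]
finger_gap: 79.9
grip_force: 0.0
```

Call:
apply_moves(rows=[[0, 0, 0, 0, 0, 0], [0, 0, 0, 0, 0, 0], [0, 0, 30, 0, 0, 0], [0, 0, 0, 0, 0, 0], [0, 0, 0, 0, 0, 0]])

```text
time: 17.38
tool_pos: [458.8, -152.5, 143.5]
tcp_rot: [180.0, -0.0, 89.4]
ft_force: [-0.0, -0.1, -0.2]
finger_gap: 79.8
grip_force: 0.0
```

```bash
python3 - <<'E'
from h import *
s=sense();print(s["tool_pos"],s["tcp_rot"],s["finger_gap"])
for c in("side","top"):
    p,X=cloud(c)
    for n in("tin_center","seat","trigger_grip","pad_face"):
        print(c,n,[(np.round(r["xyz"]),round(r["confidence"],2)) for r in models.place_of(n,c)][:3])
    if c=="top":
        cv2.imwrite("pics/t4.png",cv2.resize(p[195:275,190:330,::-1],None,fx=5,fy=5,interpolation=2))
        for m in [r["pixels"] for r in models.cut_out("tin_center",c)]:
            q=X[m];t=q[(q[:,2]>70)]
            print(len(t),t.mean(0),cv2.minEnclosingCircle(t[:,:2].astype(np.float32)))
E
```

```text
[ 458.81761112 -152.50680719  143.4642006 ] [ 1.79994045e+02 -3.71099478e-03  8.93691013e+01] 79.77823816952368
side tin_center [(array([462.,   9.,  42.]), 0.84), (array([ 397., -328.,   34.]), 0.73)]
side seat [(array([466.,  12.,   9.]), 0.69)]
side trigger_grip [(array([ 459., -154.,  104.]), 0.89)]
side pad_face [(array([461., -49.,  40.]), 0.6), (array([ 459., -152.,  103.]), 0.55)]
top tin_center [(array([ 398., -326.,   34.]), 0.66), (array([463.,   7.,  43.]), 0.63)]
top seat [(array([462.,  10.,   8.]), 0.8)]
top trigger_grip [(array([ 457., -152.,  104.]), 0.68)]
top pad_face [(array([462.,  10.,  42.]), 0.69), (array([458., -57.,  38.]), 0.4)]
364 [463.34021945  11.38234561  80.16840996] ((442.530029296875, -13.192831039428711), 57.791316986083984)
159 [ 397.72793059 -327.42009652   71.57402632] ((398.5645446777344, -328.2291564941406), 28.455129623413086)
```

View pics/t4.png

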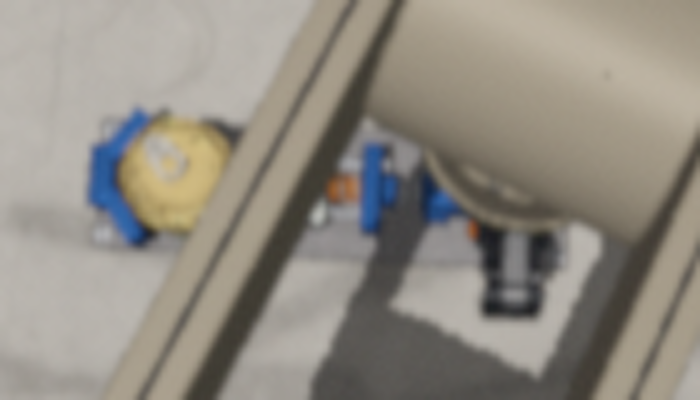

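The top view shows the tin snug in the V at crop (180,170). An arm link hides the pad, so I'll track the bar's tail from the side camera and use the grip force.

Call:
apply_moves(rows=[[0, 0, 20, 0, 0, 0], [0, 0, 20, 0, 0, 0], [0, 0, 12, 0, 0, 0], [0, 0, 6, 0, 0, 0], [0, 0, 0, 0, 0, 0]])

```text
time: 18.55
tool_pos: [458.5, -153.1, 84.7]
tcp_rot: [-180.0, -0.0, 89.3]
ft_force: [-0.2, -0.1, -0.4]
finger_gap: 80.1
grip_force: 0.0
```

```bash
cat >> h.py <<'E'
def tail():
    p,X=cloud("side");x,y,z=X[...,0],X[...,1],X[...,2]
    m=(abs(x-457)<12)&(z>18)&(z<75)&(y<-150)&(y>-260)
    q=X[m];o=np.argsort(q[:,1]);print("tail",len(q),np.round(q[o[:10]],0).tolist())
    p,X=cloud("top");h=cv2.cvtColor(p,cv2.COLOR_RGB2HSV);x,y,z=X[...,0],X[...,1],X[...,2]
    m=(abs(x-459)<25)&(z>25)&(z<75)&(y>-112)&(y<20)&(h[...,0]>95)&(h[...,0]<125)&(h[...,1]>120)
    q=X[m]; print("blue jaw",len(q),np.round(np.percentile(q[:,1],[2,50,98]),1) if len(q) else "")
    return p
E
python3 - <<'E'
from h import *
tail();s=sense();print(s["tool_pos"],s["grip_force"],s["finger_gap"])
E
```

```text
tail 185 [[453.0, -211.0, 28.0], [456.0, -210.0, 34.0], [456.0, -208.0, 29.0], [454.0, -208.0, 29.0], [462.0, -207.0, 31.0], [459.0, -207.0, 35.0], [459.0, -206.0, 27.0], [462.0, -206.0, 26.0], [451.0, -206.0, 32.0], [462.0, -206.0, 33.0]]
blue jaw 69 [-99.1 -90.8 -85.8]
[ 459.08266907 -153.36083137   85.51721419] 0.0 79.88614718591771
```

The tail gives a starting jaw travel of about 8–9 mm, so there are about 36 mm to contact. First full stroke.

Call:
apply_moves(rows=[[0, 0, 0, 0, 0, 0], [0, 0, 0, 0, 0, 0], [0, 0, 0, 0, 0, 0], [0, 0, 0, 0, 0, 0], [0, 0, 0, 0, 0, 0]], fingers=45, grip_force=20)

```text
time: 19.27
tool_pos: [458.5, -153.2, 84.9]
tcp_rot: [-180.0, 0.0, 89.3]
ft_force: [-4.2, -0.5, 3.8]
finger_gap: 45.2
grip_force: 2.3
```

Call:
apply_moves(rows=[[0, 0, 0, 0, 0, 0], [0, 0, 0, 0, 0, 0], [0, 0, 0, 0, 0, 0], [0, 0, 0, 0, 0, 0], [0, 0, 0, 0, 0, 0]], fingers=32)

```text
time: 19.9
tool_pos: [458.1, -153.2, 85.7]
tcp_rot: [-179.9, 0.0, 89.3]
ft_force: [-12.1, 1.6, 13.3]
finger_gap: 33.4
grip_force: 19.6
```

```bash
python3 - <<'E'
from h import *
tail();s=sense();print(s["tool_pos"],s["ft_force"],s["grip_force"],s["finger_gap"])
E
```

```text
tail 169 [[461.0, -199.0, 32.0], [458.0, -199.0, 35.0], [461.0, -197.0, 33.0], [453.0, -197.0, 35.0], [461.0, -197.0, 37.0], [464.0, -197.0, 36.0], [453.0, -196.0, 30.0], [456.0, -196.0, 30.0], [456.0, -196.0, 34.0], [464.0, -196.0, 39.0]]
blue jaw 52 [-86.  -78.8 -73.5]
[ 458.13718723 -153.24034039   85.68049208] [-11.56748532   1.71051807  14.61226474] 19.636008449597284 33.0523998464527
```

One stroke drove the jaw about 12 mm. The side force says the tool sits slightly too far +x, so I'll shift by -1 mm, let go and repeat.

Call:
apply_moves(rows=[[0, -1, 0, 0, 0, 0], [0, 0, 0, 0, 0, 0], [0, 0, 0, 0, 0, 0], [0, 0, 0, 0, 0, 0], [0, 0, 0, 0, 0, 0]], fingers=66)

```text
time: 20.62
tool_pos: [457.6, -153.1, 84.7]
tcp_rot: [180.0, -0.0, 89.3]
ft_force: [-1.1, 0.2, -0.2]
finger_gap: 65.9
grip_force: 0.0
```

Call:
apply_moves(rows=[[0, 0, 0, 0, 0, 0], [0, 0, 0, 0, 0, 0], [0, 0, 0, 0, 0, 0], [0, 0, 0, 0, 0, 0], [0, 0, 0, 0, 0, 0]], fingers=35)

```text
time: 21.25
tool_pos: [457.9, -153.4, 85.2]
tcp_rot: [180.0, 0.0, 89.3]
ft_force: [-1.7, -1.3, 5.8]
finger_gap: 35.0
grip_force: 3.2
```

```bash
python3 - <<'E'
from h import *
tail();s=sense();print(s["tool_pos"],s["ft_force"],s["grip_force"],s["finger_gap"])
E
```

```text
tail 162 [[454.0, -189.0, 31.0], [463.0, -187.0, 35.0], [454.0, -186.0, 25.0], [460.0, -186.0, 31.0], [457.0, -186.0, 28.0], [463.0, -186.0, 27.0], [460.0, -185.0, 27.0], [461.0, -185.0, 49.0], [466.0, -185.0, 26.0], [455.0, -185.0, 31.0]]
blue jaw 12 [-75.6 -72.1 -66.7]
[ 457.90444112 -153.35920275   85.22834004] [-1.27122791 -0.69527671  5.1912389 ] 3.156426846562681 35.250301093372165
```

Call:
apply_moves(rows=[[0, -0.3, 0, 0, 0, 0], [0, 0, 0, 0, 0, 0], [0, 0, 0, 0, 0, 0], [0, 0, 0, 0, 0, 0], [0, 0, 0, 0, 0, 0]], fingers=66)

```text
time: 21.98
tool_pos: [457.3, -153.1, 84.7]
tcp_rot: [-180.0, 0.0, 89.3]
ft_force: [0.0, 0.4, -0.0]
finger_gap: 65.9
grip_force: 0.0
```

Call:
apply_moves(rows=[[0, 0, 0, 0, 0, 0], [0, 0, 0, 0, 0, 0], [0, 0, 0, 0, 0, 0], [0, 0, 0, 0, 0, 0], [0, 0, 0, 0, 0, 0]], fingers=35)

```text
time: 22.6
tool_pos: [457.9, -153.4, 85.4]
tcp_rot: [179.9, 0.0, 89.3]
ft_force: [1.1, -0.9, 5.7]
finger_gap: 35.1
grip_force: 3.2
```

```bash
python3 - <<'E'
from h import *
p=tail();s=sense();print(s["tool_pos"],s["ft_force"],s["grip_force"],s["finger_gap"])
cv2.imwrite("pics/t5.png",cv2.resize(p[195:275,190:330,::-1],None,fx=5,fy=5,interpolation=2))
E
```

```text
tail 158 [[452.0, -186.0, 25.0], [463.0, -185.0, 38.0], [446.0, -185.0, 22.0], [458.0, -185.0, 31.0], [463.0, -185.0, 33.0], [463.0, -185.0, 51.0], [450.0, -184.0, 60.0], [447.0, -184.0, 36.0], [447.0, -184.0, 32.0], [466.0, -184.0, 36.0]]
blue jaw 0 
[ 457.84537952 -153.3980322    85.39374054] [ 0.28157142 -0.69242468  5.97848467] 3.148970449292392 34.786231391587634
```

View pics/t5.png

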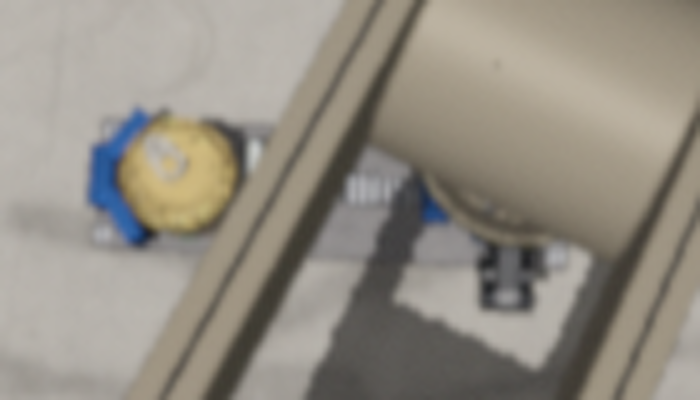

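The pad's white corner shows at crop (250,155), roughly 5 mm from the tin at (238,165). The next stroke can press the pad in 6–7 mm at most, so it is safe.

Call:
apply_moves(rows=[[0, 0, 0, 0, 0, 0], [0, 0, 0, 0, 0, 0], [0, 0, 0, 0, 0, 0], [0, 0, 0, 0, 0, 0], [0, 0, 0, 0, 0, 0]], fingers=66)

```text
time: 23.32
tool_pos: [457.2, -153.1, 84.7]
tcp_rot: [-180.0, -0.0, 89.3]
ft_force: [0.2, 0.2, 0.4]
finger_gap: 66.0
grip_force: 0.0
```

Call:
apply_moves(rows=[[0, 0, 0, 0, 0, 0], [0, 0, 0, 0, 0, 0], [0, 0, 0, 0, 0, 0], [0, 0, 0, 0, 0, 0], [0, 0, 0, 0, 0, 0]], fingers=42)

```text
time: 23.95
tool_pos: [457.9, -153.4, 85.7]
tcp_rot: [179.9, 0.0, 89.3]
ft_force: [-0.6, -0.4, 6.4]
finger_gap: 41.7
grip_force: 6.7
```

Call:
apply_moves(rows=[[0, 0, 0, 0, 0, 0], [0, 0, 0, 0, 0, 0], [0, 0, 0, 0, 0, 0], [0, 0, 0, 0, 0, 0], [0, 0, 0, 0, 0, 0]], fingers=38)

```text
time: 24.58
tool_pos: [457.9, -153.4, 85.9]
tcp_rot: [179.9, 0.0, 89.3]
ft_force: [-2.1, 0.4, 8.2]
finger_gap: 38.5
grip_force: 7.5
```

Call:
apply_moves(rows=[[0, 0, 0, 0, 0, 0], [0, 0, 0, 0, 0, 0], [0, 0, 0, 0, 0, 0], [0, 0, 0, 0, 0, 0], [0, 0, 0, 0, 0, 0]], fingers=35)

```text
time: 25.2
tool_pos: [458.0, -153.5, 86.0]
tcp_rot: [179.9, 0.0, 89.3]
ft_force: [-2.5, 1.3, 8.8]
finger_gap: 35.2
grip_force: 8.0
```

Grip force jumped from 3.2 N when free to 8 N, so the pad is on the tin, perhaps already deep. I need to see the pad gap. I'll tilt the wrist towards -y about the closing line while holding the squeeze, to clear the top view.

Call:
apply_moves(rows=[[1.1, 0, 0, 0, 0.05, 0], [1.1, 0, 0, 0, 0.05, 0], [1.1, 0, 0, 0, 0.05, 0], [1.1, 0, 0, 0, 0.05, 0], [1.1, 0, 0, 0, 0.05, 0]])

```text
time: 25.82
tool_pos: [458.0, -149.5, 86.2]
tcp_rot: [179.9, -14.2, 89.3]
ft_force: [-1.4, -7.3, 2.2]
finger_gap: 35.1
grip_force: 8.1
```

```bash
python3 - <<'E'
from h import *
p=tail();s=sense();print(s["tool_pos"],s["tcp_rot"],s["ft_force"],s["grip_force"],s["finger_gap"])
cv2.imwrite("pics/t6.png",cv2.resize(p[205:260,195:305,::-1],None,fx=7,fy=7,interpolation=2))
np.save("t6.npy",p)
E
```

```text
tail 161 [[466.0, -185.0, 48.0], [463.0, -184.0, 40.0], [453.0, -184.0, 56.0], [455.0, -184.0, 41.0], [458.0, -184.0, 59.0], [455.0, -184.0, 19.0], [453.0, -183.0, 48.0], [466.0, -183.0, 35.0], [461.0, -183.0, 36.0], [466.0, -183.0, 39.0]]
blue jaw 73 [-54.7 -45.7 -40.1]
[ 457.97408149 -149.58796317   86.14281231] [179.90975639 -14.27659441  89.23965865] [-1.32884524 -4.74164907  6.95069016] 8.16855328856036 35.33862116525807
```

View pics/t6.png

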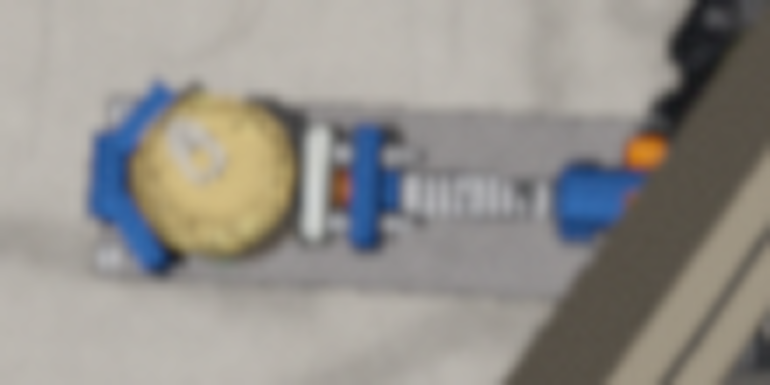

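The view is now clear: tin in the V at (215,175), pad at x≈317, jaw at x≈368. The pad–jaw spacing fell from about 11.0 px to 7.3 px, so the pad is in about 9.5 mm. The jaw advanced 45.3 mm from about 8–9 mm, which gives 8–9.5 mm and agrees. That is half travel, with the triggers held at 8 N, so I'll hand in.

```bash
python3 -c "
from bench import job
print(job.hand_in())"
```

```text
the job is handed in; nothing more can be done
None
```

I handed the job in with the tin upright against the V stop, the pad pushed in about 9 mm (measured from the top camera), and the triggers still held squeezed at about 8 N; no pass or fail result came back.

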